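# Sweep the jar lids through the gate

### The job

Sweep the three small jar lids across the sorting tray with the fingertips, one at a time, through the gap in the wooden fence so that each drops into the slot behind it. Only push them: do not pick any lid up. Leave the filled mini jar, the wide lid and the cork bung on the tray where they stand.

Things in the scene. Friction and masses are not known exactly. Their poses are not given: they have to be found in the camera images.
- tray: fixed wooden sorting tray, 320 mm (x) by 335 mm (y, from -160 to +175 mm); origin on the table, z up. Level deck 80 mm above the table. Lids lie on it at y below +40 mm. Side lips at x = -155 and +155 mm, 10 mm thick, rise 20 mm above the deck; no lip at y = -160 mm. A fence across it at y = 55 to 67 mm, 26 mm high above the deck, has one gap in its middle.
- gate (a point): middle of the gap in the fence, at deck height, at tray x = 0, y = 61 mm; axes as the tray's (lids go through towards tray +y). The gap is 58 mm wide along x, so one lid fits at a time. At each side a 26 mm high wooden cheek slants at 45 degrees from the gap towards the lids, out to x = -54 and +54 mm at y = 36 mm.
- slot (a point): centre of the slot's mouth, at deck height, at tray x = 0, y = 114 mm; axes as the tray's. Rectangular opening 68 mm (x) by 90 mm (y) that begins 2 mm behind the fence, over a steel catch box whose floor lies 75 mm below the deck. A lid falls in once its centre is pushed past the near edge (tray y = 69 mm).
- lid_a: small brass-coloured metal jar lid, one of three alike: a plain disc 48 mm in diameter, 14 mm high, 16 g, lying flat and loose on the tray's deck. Origin: centre of its underside; z up; its yaw means nothing.
- lid_b: small brass-coloured metal jar lid, one of three alike: a plain disc 48 mm in diameter, 14 mm high, 16 g, lying flat and loose on the tray's deck. Origin: centre of its underside; z up; its yaw means nothing.
- lid_c: small brass-coloured metal jar lid, one of three alike: a plain disc 48 mm in diameter, 14 mm high, 16 g, lying flat and loose on the tray's deck. Origin: centre of its underside; z up; its yaw means nothing.
- mini_jar: closed mini jam jar, glass with a brass-coloured cap, 45 mm in diameter, 50 mm high, 90 g, standing on the deck among the lids. Not to be disturbed. Origin: centre of its underside.
- wide_lid: wide jar lid, 82 mm in diameter, 16 mm high, lying on the deck behind the fence on the +x side of the slot. Not to be disturbed. Origin: centre of its underside.
- bung: tapered cork bung, 28 mm at its foot, 36 mm at its top, 30 mm high, standing on the deck behind the fence on the -x side of the slot. Not to be disturbed. Origin: centre of its underside.
Mind the look-alikes: they are no part of the job. Leave any pink look-alike of the lid_c alone. What is shaped like the lid_b but turquoise is not meant.

How it is judged (in metres and radians):
On the way, in this order (a step that is already met when the one before it is completed fails the run):
1. a first lid is in the slot (((x of lid_a in the frame of slot between -0.038 and 0.038 m and y of lid_a in the frame of slot between -0.048 and 0.048 m and z of lid_a in the frame of slot below -0.012 m) or (x of lid_b in the frame of slot between -0.038 and 0.038 m and y of lid_b in the frame of slot between -0.048 and 0.048 m and z of lid_b in the frame of slot below -0.012 m) or (x of lid_c in the frame of slot between -0.038 and 0.038 m and y of lid_c in the frame of slot between -0.048 and 0.048 m and z of lid_c in the frame of slot below -0.012 m))), for 0.1 s.
2. a second lid is in the slot, after the first ((((x of lid_a in the frame of slot between -0.038 and 0.038 m and y of lid_a in the frame of slot between -0.048 and 0.048 m and z of lid_a in the frame of slot below -0.012 m) and (x of lid_b in the frame of slot between -0.038 and 0.038 m and y of lid_b in the frame of slot between -0.048 and 0.048 m and z of lid_b in the frame of slot below -0.012 m)) or ((x of lid_a in the frame of slot between -0.038 and 0.038 m and y of lid_a in the frame of slot between -0.048 and 0.048 m and z of lid_a in the frame of slot below -0.012 m) and (x of lid_c in the frame of slot between -0.038 and 0.038 m and y of lid_c in the frame of slot between -0.048 and 0.048 m and z of lid_c in the frame of slot below -0.012 m)) or ((x of lid_b in the frame of slot between -0.038 and 0.038 m and y of lid_b in the frame of slot between -0.048 and 0.048 m and z of lid_b in the frame of slot below -0.012 m) and (x of lid_c in the frame of slot between -0.038 and 0.038 m and y of lid_c in the frame of slot between -0.048 and 0.048 m and z of lid_c in the frame of slot below -0.012 m)))), for 0.1 s.
3. the third lid is in the slot, after the second (x of lid_a in the frame of slot between -0.038 and 0.038 m and y of lid_a in the frame of slot between -0.048 and 0.048 m and z of each of lid_a, lid_b, lid_c in the frame of slot below -0.012 m and x of lid_b in the frame of slot between -0.038 and 0.038 m and y of lid_b in the frame of slot between -0.048 and 0.048 m and x of lid_c in the frame of slot between -0.038 and 0.038 m and y of lid_c in the frame of slot between -0.048 and 0.048 m), for 0.1 s.
At the end, for the whole second after the job is handed in: All three small lids lie at rest (under 30 mm/s) in the slot's catch box: the centre of each underside within the slot's outline and at least 12 mm below the deck. They went in one after another (all of step 3 and linear speed of each of lid_a, lid_b, lid_c below 0.03 m/s); the robot touches nothing.
It fails at once if a small lid is lifted more than 18 mm off the deck (it should only be pushed) (z of any of lid_a, lid_b, lid_c in the frame of gate above 0.018 m).
It fails at once if the filled mini jar is shifted more than 15 mm or tipped over (distance of mini_jar from where it was at the start of the episode above 0.015 m or angle between mini_jar's own z axis and vertical above 0.4 rad).
It fails at once if the wide lid is shifted more than 15 mm or tipped over (distance of wide_lid from where it was at the start of the episode above 0.015 m or angle between wide_lid's own z axis and vertical above 0.4 rad).
It fails at once if the cork bung is shifted more than 15 mm or tipped over (distance of bung from where it was at the start of the episode above 0.015 m or angle between bung's own z axis and vertical above 0.4 rad).
It also fails if it takes over 70 s, if anything falls off the work surface, if the arm or the gripper's body presses on something with over 40 N, if the wrist force passes 120 N, or if a joint passes its speed limit or range.

### The arm

A 7-joint arm with a two-finger parallel gripper is mounted at the origin on the work surface. World frame = base frame: x ahead of the robot, y to its left, z up, the work surface at z = 0. Lengths are in mm, angles in rad, forces in N, time in s.
With the tool pointing down it reaches from about 400 to 850 mm from the base axis. Payload 6.9 kg.
Tool frame: the origin (TCP) lies midway between the tips of the shut fingers; the grasp point (between the pads) lies pinch_z behind it (pinch_z is the distance from the TCP to the grasp point, in mm); z points along the fingers, y is the line along which they close (so a half turn about z gives the same grasp; the last joint's range is limited). The gripper opens to 85 mm and grips with 20 to 120 N. Pads are 22 mm wide; open, the fingers measure 114 mm over their backs; the gripper's body (76 mm by 85 mm) begins 54 mm behind the grasp point. The pads swing forward as they close: fully open they stand 13 mm farther back than shut.
Start: joints at [-1.097, 0.507, -0.238, 1.5, 0.126, 1.149, -0.155], TCP at [225.327, 582.956, 196.975] pointing down, gripper open.
Joint ranges: [-3.08, 3.08], [-0.24, 2.05], [-1.43, 1.35], [0, 2.5], [-1.52, 4.66], [0.17, 1.96], [-2.89, 2.89]. Speed limits (rad/s): [2.39, 2.39, 3.14, 3.14, 3.14, 3.14, 3.14].

### API

Orientations are given as a 3x3 rotation matrix whose columns are the frame's x, y, z axes.
In Python, from bench import * gives the robot as it stands.
- The arm moves only by the tool step_arm, never from a script. Its argument "deltas" is one flat list of numbers, 7 for each row, row after row: the gripper's target within -1 to 1 (shut at 1, half-way at 0, fully open at -1), then the shift along the tool's x, y, z in cm, then the turn, a rotation vector about the tool's x, y, z in degrees. A call has 1 to 20 rows; each row is the pose to reach, as a shift and turn from the pose commanded when the call began, along the tool's axes at that moment; what a row does not reach only later rows make up. A row lasts 1/12 s, in which the tool goes at most 41.7 mm and 7.16 degrees, less where a joint would pass 70% of its speed; a pose out of reach is approached as far as the arm can. A call with a gripper value outside its range is refused whole. The fingers move at their own pace and stop on an object; "newtons" is the grip in N (left out, the last holds). Time passes only in rows, so rows that repeat a pose let the fingers close. It gives the time, the measured TCP pose, the force, the opening and the grip force at its end, in the units of the state.
- get_state(): the state, without advancing time (a new reading comes with each control period).
- capture(name): name is "side" or "top" or "wrist"; returns a dict with "color" (384x512x3 uint8, red, green, blue), "fx", "fy", "cx", "cy" (pixels), "R" (3x3) and "t" (3): a world point X has camera coordinates R X + t; the wrist camera has in their place "T_tool_cam" (4x4, takes a point from camera to tool coordinates, whose origin is the TCP and whose axes are the flange's). Camera axes: x right, y down, z forward; pixel columns grow to the right and rows downward; lengths in mm; the calibration is good to about 2 mm. A picture is of the moment at which its call begins: read the wrist's pose just before it. There is no depth.
- finish_job(): hands the job in; it is judged then, once.
Trained networks look in the newest picture that a camera, given by its name, has taken for a name from the list of things; names that differ only in an ending like _2 or _b are one class to them, and where a whole thing is asked for, a point or a joint stands for the part that bears it (a point fixed in the world has none). Each returns a list of dicts, best first, with "conf" (0 to 1); they miss things now and then, are a little off and sometimes report something else, mostly with a low value. They report only what shows in the picture. A call takes as long as a camera call. They do not tell look-alikes from the thing itself.
- trace(camera, target): "region" (384x512 bool, what is visible of it) and "extent" ([left, top, right, bottom] as shares, 0 to 1, of the picture: columns of its width, rows of its height, round what is visible of it).
- landmark_of(camera, target): "centre" ([column, row] as shares, 0 to 1, of the picture: columns of its width, rows of its height: a listed point, or the origin of a listed thing).
The state is a dict: "t": time; "qpos": joint angles; "joint_vel": joint speeds; "joint_torque": joint torques, N m; "eef_pos": TCP position; "ee_rot": TCP orientation; "force": force on the tool from outside, world axes, zero at the start; "wrist_torque": the same for the moment, N m; "finger_gap": opening from 0.0 (shut) to 1.0 (fully open); "gripper_force": force on a finger pad.
Only numpy, scipy, OpenCV 4.12 (cv2) and the standard library are available. Lean on these libraries where they do the work, as an engineer would, in place of code of your own. Each camera call takes 0.05 s, during which the arm holds its last target. There are 200 camera calls.

## Working session

There is one attempt and no reset: what is moved stays moved. The work goes in short steps, Python scripts to look and compute and a tool call to move; the robot and the scene stay as the last step left them, time stands still between calls to the robot, and variables do not carry over. Pictures are saved under pics/ and viewed, at most 10 in all, crops included, and the job is handed in when it is done.

Besides the shell and the picture viewer there is one more tool, called after "Emit:" as a command line: name --argument value ..., lists and objects as JSON in quotes. step_arm: Moves the arm, as the interface text tells. Its arguments: {"type":"object","properties":{"deltas":{"type":"array"},"newtons":{"type":"number"}},"required":["deltas"]}

```bash
mkdir -p pics; cat > h.py <<'E'
from bench import *
import numpy as np, cv2
def ray(c,u,v,z):
    R=np.array(c["R"]);t=np.array(c["t"]).ravel()
    d=R.T@np.array([(u-c["cx"])/c["fx"],(v-c["cy"])/c["fy"],1]);o=-R.T@t
    return o+d*(z-o[2])/d[2]
def proj(c,X):
    p=np.array(c["R"])@np.array(X)+np.array(c["t"]).ravel()
    return c["fx"]*p[0]/p[2]+c["cx"],c["fy"]*p[1]/p[2]+c["cy"]
def save(c,n): cv2.imwrite("pics/"+n,cv2.cvtColor(c["color"],cv2.COLOR_RGB2BGR))
E
python3 - <<'E'
from h import *
s=get_state();print(s["t"],s["eef_pos"],np.round(s["ee_rot"],3).tolist(),s["finger_gap"])
for n in("top","side"):
    c=capture(n);save(c,n+"0.png");print(n,c["fx"],c["cx"],c["cy"],np.round(-np.array(c["R"]).T@np.array(c["t"]).ravel()),np.round(c["R"],2).tolist())
    for k,z in(("lid_a",80),("mini_jar",80),("wide_lid",80),("bung",80),("gate",80),("slot",80),("tray",0)):
        for d in landmark_of(n,k):
            u,v=d["centre"][0]*512,d["centre"][1]*384
            print(k,round(d["conf"],2),round(u),round(v),ray(c,u,v,z).round(1))
E
```

```text
0.0 [225.19563121 582.40103179 196.13049498] [[-0.933, 0.36, -0.001], [0.36, 0.933, -0.002], [-0.0, -0.002, -1.0]] 1.0009194229135316
top 471.03950955995845 258.9172531393784 180.75473191352046 [457. -43. 933.] [[-0.02, -1.0, -0.02], [-0.98, 0.03, -0.18], [0.18, 0.01, -0.98]]
lid_a 0.92 296 251 [488.5 -95.5  80. ]
lid_a 0.91 306 175 [ 625.6 -118.6   80. ]
lid_a 0.69 246 96 [783.4 -10.6  80. ]
lid_a 0.64 366 178 [ 617.8 -228.4   80. ]
lid_a 0.58 262 176 [626.9 -38.2  80. ]
mini_jar 0.59 255 249 [493.3 -21.6  80. ]
mini_jar 0.41 297 249 [491.1 -97.1  80. ]
wide_lid 0.59 195 152 [675.7  86.3  80. ]
bung 0.66 186 262 [473.4 102.2  80. ]
gate 0.57 223 206 [572.8  35.   80. ]
slot 0.92 192 202 [581.4  91.3  80. ]
tray 0.63 257 214 [566.5 -25.    0. ]
tray 0.43 193 152 [696.1 102.5   0. ]
side 489.562491721124 252.48014764029713 186.72919692882425 [ 615. -802.  623.] [[1.0, -0.02, -0.01], [-0.02, -0.56, -0.83], [0.01, 0.83, -0.56]]
lid_a 0.8 251 225 [ 621.9 -126.4   80. ]
lid_a 0.76 254 196 [629.3 -37.1  80. ]
lid_a 0.62 179 217 [492.  -96.6  80. ]
lid_a 0.57 259 310 [ 629.1 -320.9   80. ]
lid_a 0.48 343 215 [ 789.5 -101.5   80. ]
wide_lid 0.67 275 164 [676.3  77.5  80. ]
bung 0.65 178 162 [470.6  94.1  80. ]
gate 0.85 230 176 [583.   35.5  80. ]
gate 0.2 179 159 [470.5 107.7  80. ]
slot 0.6 232 161 [584.9  95.5  80. ]
tray 0.68 225 228 [570.  -32.3   0. ]
```

```bash
python3 - <<'E'
import cv2
a=cv2.imread("pics/top0.png")[50:320,140:420]
cv2.imwrite("pics/topc.png",cv2.resize(a,None,fx=2.2,fy=2.2,interpolation=3)[:594])
E
```

```text
(no output)
```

View pics/topc.png

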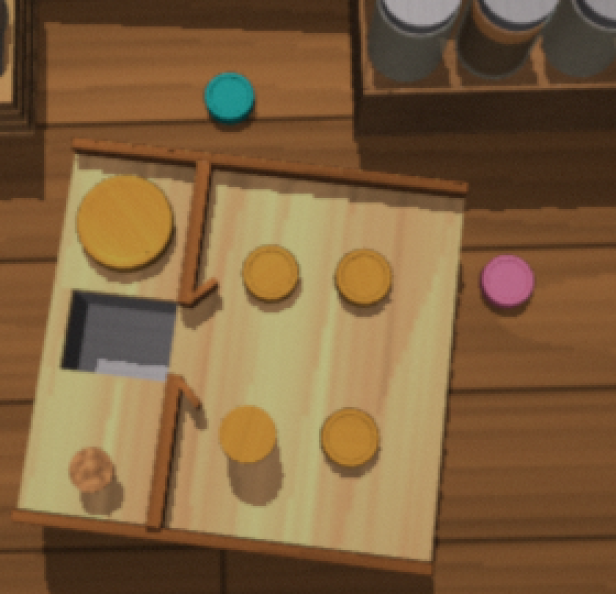

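View pics/side0.png

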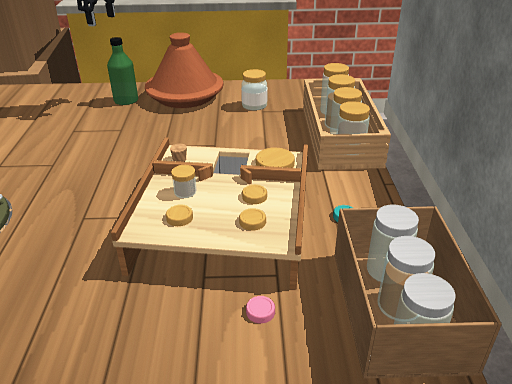

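The top crop shows three flat brass lids at full-image pixels (262,174), (305,176) and (299,249). The tall mini jar's cap is at (253,247), and the jar casts a long shadow. The pink (370,177) and turquoise (244,94) look-alikes lie off the tray. The side view confirms this, with the jar at (184,180). Next I fit the tray pose and the lid centres.

```bash
python3 - <<'E'
from h import *
from scipy.optimize import least_squares
c=capture("top");s=capture("side")
P=[((34,159,80),(74,290)),((34,69,80),(177,301)),((-34,69,80),(170,381)),((-34,159,80),(62,368)),
((160,175,100),(75,141)),((160,-160,100),(467,184)),((-160,175,100),(13,518)),((-160,-160,100),(431,573))]
def T(p,X):
    a=p[2];return np.array([p[0]+np.cos(a)*X[0]-np.sin(a)*X[1],p[1]+np.sin(a)*X[0]+np.cos(a)*X[1],X[2]])
f=lambda p:np.concatenate([np.array(proj(c,T(p,X)))-(np.array(q)/2.2+[140,50]) for X,q in P])
r=least_squares(f,[570,-30,0],x_scale=[10,10,.1],loss="soft_l1");p=r.x
print(p.round(3));print(f(p).reshape(-1,2).round(1).tolist())
print("gate",T(p,(0,61,80)),"slot",T(p,(0,114,80)))
def tray(w):
    d=np.array(w)[:2]-p[:2];a=p[2];return np.round([np.cos(a)*d[0]+np.sin(a)*d[1],-np.sin(a)*d[0]+np.cos(a)*d[1]],1)
for n,cam in(("top",c),("side",s)):
  for k,z in(("lid_a",88),("mini_jar",130 if n=="top" else 105),("wide_lid",90),("bung",100)):
    for d in trace(n,k):
        ys,xs=np.nonzero(d["region"]);
        if len(xs)<20: continue
        (u,v),_=cv2.minEnclosingCircle(np.c_[xs,ys].astype(np.float32))
        u,v=xs.mean(),ys.mean()
        w=ray(cam,u,v,z);print(n,k,round(d["conf"],2),len(xs),round(u),round(v),w.round(1),"tray",tray(w))
np.save("p.npy",p)
E
```

```text
[ 5.6450e+02 -2.6644e+01 -1.4600e-01]
[[-0.2, -0.8], [1.2, -0.1], [-0.8, 0.2], [-0.5, 0.2], [-0.7, -2.4], [1.7, -1.4], [-1.2, 1.6], [1.9, 1.4]]
gate [573.36735088  33.70852328  80.        ] slot [581.07187966  86.14553536  80.        ]
top lid_a 0.96 422 244 94 [783.2  -7.5  88. ] tray [213.6  50.7]
top lid_a 0.85 527 262 174 [628.7 -38.8  88. ] tray [65.3 -2.7]
top lid_a 0.79 495 369 177 [ 617.  -233.6   88. ] tray [  82.  -197.1]
top lid_a 0.76 550 298 248 [492.  -98.9  88. ] tray [-61.2 -82. ]
top lid_a 0.55 560 304 176 [ 622.9 -115.4   88. ] tray [ 70.7 -79.3]
top mini_jar 0.72 540 252 247 [494.6 -18.3 130. ] tray [-70.4  -1.9]
top wide_lid 0.71 1524 196 151 [674.5  82.2  90. ] tray [ 93.  123.7]
top bung 0.91 354 181 263 [471.8 107.8 100. ] tray [-111.3  119.5]
side lid_a 0.85 515 252 219 [ 624.2 -118.3   88. ] tray [ 72.4 -82.1]
side lid_a 0.84 391 254 194 [629.8 -41.   88. ] tray [66.7 -4.7]
side lid_a 0.8 469 179 215 [ 493.7 -101.9   88. ] tray [-59.1 -84.8]
side lid_a 0.71 615 260 309 [ 630.7 -325.6   88. ] tray [ 109.  -286.2]
side mini_jar 0.98 729 184 181 [495.2 -16.  105. ] tray [-70.1   0.5]
side wide_lid 0.61 676 275 157 [677.9  88.5  90. ] tray [ 95.5 130.4]
side bung 0.5 257 178 152 [471.6 101.3 100. ] tray [-110.5  113.1]
side bung 0.17 648 275 157 [676.5  73.1 100. ] tray [ 96.3 115. ]
```

```bash
cat >> h.py <<'E'
try: p=np.load("p.npy")
except Exception: pass
def W(x,y):
    a=p[2];return np.array([p[0]+np.cos(a)*x-np.sin(a)*y,p[1]+np.sin(a)*x+np.cos(a)*y])
def tr(w):
    d=np.array(w)[:2]-p[:2];a=p[2];return np.array([np.cos(a)*d[0]+np.sin(a)*d[1],-np.sin(a)*d[0]+np.cos(a)*d[1]])
def go(*pts,yaw=None):
    s=get_state();e=np.array(s["eef_pos"]);R=np.array(s["ee_rot"])
    print("t",round(s["t"],1),"tcp tray",tr(e).round(1),"z",e[2].round(1),"gap",round(s["finger_gap"],3),"F",np.round(s["force"],1),"yaw",np.degrees(np.arctan2(R[1,0],R[0,0])-p[2]).round(1),"tilt",R[:2,2].round(3))
    for x,y,z in pts: print((x,y,z),"cm",(R.T@(np.r_[W(x,y),z]-e)/10).round(2))
    return s
def lids(n="top"):
    c=capture(n)
    for d in trace(n,"lid_a"):
        ys,xs=np.nonzero(d["region"])
        if len(xs)>20:
            w=tr(ray(c,xs.mean(),ys.mean(),88))
            if abs(w[0])<160 and abs(w[1])<180: print(n,round(d["conf"],2),len(xs),w.round(1))
    return c
E
python3 - <<'E'
from h import *
s=capture("side")
for u,v in((124,102),(160,95),(220,95),(255,108),(300,95),(330,165)): print((u,v),ray(s,u,v,0).round(0))
go((115,-3.5,200),(115,-3.5,84))
E
```

```text
(124, 102) [247. 587.   0.]
(160, 95) [351. 634.   0.]
(220, 95) [539. 625.   0.]
(255, 108) [646. 525.   0.]
(300, 95) [788. 613.   0.]
(330, 165) [818. 198.   0.]
t 1.4 tcp tray [-424.2  553.8] z 197.0 gap 0.998 F [ 0.3  0.6 -0.9] yaw 167.2 tilt [-0. -0.]
(115, -3.5, 200) cm [-64.91 -42.43  -0.31]
(115, -3.5, 84) cm [-64.91 -42.43  11.29]
```

```bash
python3 - <<'E'
from h import *
s=capture("side");e=get_state()["eef_pos"];print(proj(s,e),proj(s,[e[0],e[1],0]))
w=capture("wrist");save(w,"w0.png")
E
```

```text
(np.float64(104.78535031926043), np.float64(38.14547437856467)) (np.float64(116.52373826787465), np.float64(102.66068092947427))
```

View pics/w0.png

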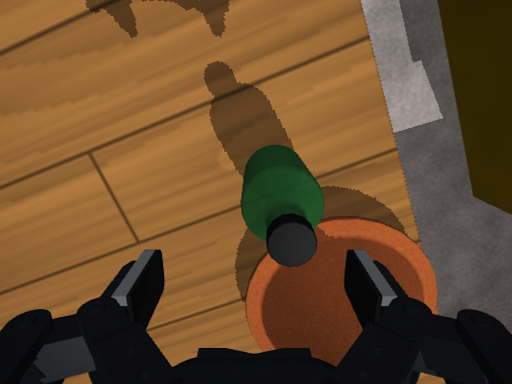

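The wrist view shows the green bottle's cap at (292,240), just beneath the gripper, and the tagine close by. I raise straight up first, then cross high.

Emit:
step_arm --deltas '[-1, 0, 0, -4, 0, 0, 0, -1, 0, 0, -8, 0, 0, 0, -1, 0, 0, -12, 0, 0, 0, -1, 0, 0, -15, 0, 0, 0, 0.62, -4, -3, -15, 0, 0, 0, 0.62, -8, -5, -15, 0, 0, -2, 0.62, -12, -8, -15, 0, 0, -4, 0.62, -16, -10, -15, 0, 0, -6, 0.62, -20, -13, -15, 0, 0, -8, 0.62, -23, -15, -15, 0, 0, -10, 0.62, -27, -18, -15, 0, 0, -12, 0.62, -30, -20, -15, 0, 0, -12, 0.62, -33, -22, -15, 0, 0, -12.8]' --newtons 20

```text
t: 2.53
eef_pos: [441.9, 275.0, 347.4]
ee_rot: [[-0.989, 0.145, 0.001], [0.145, 0.989, 0.0], [-0.001, 0.0, -1.0]]
force: [1.4, 0.4, -0.8]
finger_gap: 0.19
gripper_force: 0.0
```

```bash
python3 - <<'E'
from h import *
go((115,-3.5,200),(115,-3.5,84))
E
```

```text
t 2.5 tcp tray [-165.1  280.6] z 347.4 gap 0.19 F [ 1.4  0.4 -0.8] yaw 180.0 tilt [0.001 0.   ]
(115, -3.5, 200) cm [-27.99 -28.44  14.74]
(115, -3.5, 84) cm [-27.98 -28.44  26.34]
```

Emit:
step_arm --deltas '[0.62, -4, -4, 0, 0, 0, 0, 0.62, -7, -7, 0, 0, 0, 0, 0.62, -10, -10, 2, 0, 0, 0, 0.62, -13, -13, 4, 0, 0, 0, 0.62, -16, -16, 6, 0, 0, 0, 0.62, -19, -19, 8, 0, 0, 0, 0.62, -22, -22, 10, 0, 0, 0, 0.62, -25, -25, 12, 0, 0, 0, 0.62, -28, -28.4, 15, 0, 0, 0, 0.62, -28, -28.4, 18, 0, 0, 0, 0.62, -28, -28.4, 21, 0, 0, 0, 0.62, -28, -28.4, 22, 0, 0, 0, 0.62, -28, -28.4, 22, 0, 0, 0]'

```text
t: 3.62
eef_pos: [673.7, -47.4, 119.7]
ee_rot: [[-0.989, 0.148, -0.011], [0.148, 0.989, -0.001], [0.011, -0.002, -1.0]]
force: [-1.1, 0.3, -0.7]
finger_gap: 0.19
gripper_force: 0.0
```

```bash
python3 - <<'E'
from h import *
s=go((115,-3.5,84),(35,-3.5,84))
w=capture("wrist");save(w,"w1.png")
T=np.array(w["T_tool_cam"]);R=np.array(s["ee_rot"]);e=np.array(s["eef_pos"])
A=R@T[:3,:3];w["R"]=A.T;w["t"]=-A.T@(R@T[:3,3]+e)
for d in trace("wrist","lid_a"):
    ys,xs=np.nonzero(d["region"]);print(round(d["conf"],2),len(xs),xs.mean().round(),ys.mean().round(),tr(ray(w,xs.mean(),ys.mean(),88)).round(1), xs.min(),xs.max(),ys.min(),ys.max())
for k in("gate","slot"):
    for d in landmark_of("wrist",k): print(k,round(d["conf"],2),tr(ray(w,d["centre"][0]*512,d["centre"][1]*384,80)).round(1))
print(proj(w,np.r_[W(0,61),80]),proj(w,np.r_[W(54,36),106]))
E
```

```text
t 3.6 tcp tray [111.   -4.6] z 119.7 gap 0.19 F [-1.1  0.3 -0.7] yaw 179.8 tilt [-0.011 -0.001]
(115, -3.5, 84) cm [-0.44  0.12  3.57]
(35, -3.5, 84) cm [7.56 0.1  3.66]
0.97 4245 142.0 152.0 [ 70.9 -80.5] 105 180 116 188
0.83 1416 24.0 169.0 [  82.5 -163.1] 5 43 143 193
0.79 4133 256.0 143.0 [65.6 -3.8] 220 293 107 179
gate 0.84 [ 0.  63.1]
slot 0.64 [  1.5 114.6]
(np.float64(359.10411320726894), np.float64(36.725728970340356)) (np.float64(322.6244065408256), np.float64(128.12722365352752))
```

View pics/w1.png

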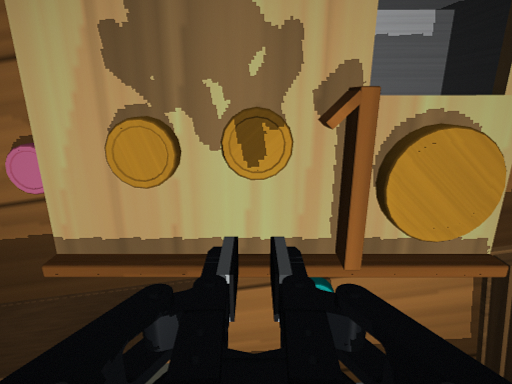

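The wrist view shows the target lid at (256,143), centred ahead of the fingers. The second lid is at (142,152) and pink is off the tray at (25,169). The gate and slot match the fitted tray pose to about 2 mm. I descend and sweep towards tray -x.

Emit:
step_arm --deltas '[0.62, -0.2, 0.1, 1, 0, 0, 0, 0.62, -0.2, 0.1, 2, 0, 0, 0, 0.62, -0.2, 0.1, 3, 0, 0, 0, 0.62, -0.2, 0.1, 3.4, 0, 0, 0, 0.62, -0.2, 0.1, 3.4, 0, 0, 0, 0.62, 0.4, 0.1, 3.4, 0, 0, 0, 0.62, 1.0, 0.1, 3.4, 0, 0, 0, 0.62, 1.6, 0.1, 3.4, 0, 0, 0, 0.62, 2.3, 0.1, 3.4, 0, 0, 0, 0.62, 3.0, 0.1, 3.4, 0, 0, 0, 0.62, 3.7, 0.1, 3.4, 0, 0, 0, 0.62, 4.4, 0.1, 3.4, 0, 0, 0, 0.62, 5.1, 0.1, 3.4, 0, 0, 0, 0.62, 5.8, 0.1, 3.4, 0, 0, 0, 0.62, 6.4, 0.1, 3.4, 0, 0, 0, 0.62, 6.9, 0.1, 3.4, 0, 0, 0, 0.62, 7.3, 0.1, 3.4, 0, 0, 0, 0.62, 7.6, 0.1, 3.4, 0, 0, 0, 0.62, 7.6, 0.1, 3.4, 0, 0, 0]'

```text
t: 5.4
eef_pos: [601.6, -32.6, 93.0]
ee_rot: [[-0.989, 0.145, -0.0], [0.145, 0.989, -0.0], [0.0, -0.0, -1.0]]
force: [-0.4, 0.2, 1.2]
finger_gap: 0.189
gripper_force: 0.0
```

```bash
cat >> h.py <<'E'
def wl():
    s=get_state();w=capture("wrist")
    T=np.array(w["T_tool_cam"]);R=np.array(s["ee_rot"]);e=np.array(s["eef_pos"])
    A=R@T[:3,:3];w["R"]=A.T;w["t"]=-A.T@(R@T[:3,3]+e)
    for d in trace("wrist","lid_a"):
        ys,xs=np.nonzero(d["region"]);print("wrist",round(d["conf"],2),len(xs),tr(ray(w,xs.mean(),ys.mean(),88)).round(1))
    return w
E
python3 - <<'E'
from h import *
go();lids("top");lids("side");wl()
E
```

```text
t 5.4 tcp tray [37.5 -0.5] z 93.0 gap 0.189 F [-0.4  0.2  1.2] yaw 180.0 tilt [-0. -0.]
top 0.6 187 [ 73.2 -91.5]
side 0.65 485 [ 71.9 -81.5]
side 0.62 482 [-59.6 -84.5]
side 0.61 425 [66.2 -5.3]
wrist 0.85 814 [  58.9 -158.8]
wrist 0.61 2499 [63.3 -2.6]
wrist 0.6 3913 [ 68.2 -81. ]
wrist 0.59 7630 [-61.6 -83.6]
wrist 0.58 124664 [-6.5  3.5]
```

The fingers rode just over the lid: the arm was still settling when I read z, so TCP z ended at 93. I back off and redo the push lower.

Emit:
step_arm --deltas '[0.62, 0, -0.3, -1.5, 0, 0, 0, 0.62, -2, -0.3, -1.5, 0, 0, 0, 0.62, -4, -0.3, -1.5, 0, 0, 0, 0.62, -6, -0.3, -1.5, 0, 0, 0, 0.62, -7.4, -0.3, -1.5, 0, 0, 0, 0.62, -7.4, -0.3, -0.5, 0, 0, 0, 0.62, -7.4, -0.3, 0.5, 0, 0, 0, 0.62, -7.4, -0.3, 1.0, 0, 0, 0, 0.62, -7.4, -0.3, 1.0, 0, 0, 0, 0.62, -7.4, -0.3, 1.0, 0, 0, 0, 0.62, -7.4, -0.3, 1.0, 0, 0, 0]'

```text
t: 6.62
eef_pos: [674.6, -46.2, 83.3]
ee_rot: [[-0.989, 0.145, 0.0], [0.145, 0.989, 0.0], [-0.0, 0.0, -1.0]]
force: [0.0, 0.4, -0.3]
finger_gap: 0.189
gripper_force: 0.0
```

```bash
python3 - <<'E'
from h import *
go((33.6,-4,83));wl()
E
```

```text
t 6.6 tcp tray [111.8  -3.4] z 83.3 gap 0.189 F [ 0.   0.4 -0.3] yaw 180.0 tilt [0. 0.]
(33.6, -4, 83) cm [ 7.82 -0.06  0.03]
wrist 0.9 6251 [ 70.6 -80.5]
```

Emit:
step_arm --deltas '[0.62, 0.6, 0, 0, 0, 0, 0, 0.62, 1.2, 0, 0, 0, 0, 0, 0.62, 1.8, 0, 0, 0, 0, 0, 0.62, 2.4, 0, 0, 0, 0, 0, 0.62, 3.0, 0, 0, 0, 0, 0, 0.62, 3.6, 0, 0, 0, 0, 0, 0.62, 4.2, 0, 0, 0, 0, 0, 0.62, 4.8, 0, 0, 0, 0, 0, 0.62, 5.4, 0, 0, 0, 0, 0, 0.62, 6.0, 0, 0, 0, 0, 0, 0.62, 6.6, 0, 0, 0, 0, 0, 0.62, 7.1, 0, 0, 0, 0, 0, 0.62, 7.5, 0, 0, 0, 0, 0, 0.62, 7.8, 0, 0, 0, 0, 0, 0.62, 7.8, 0, 0, 0, 0, 0, 0.62, 7.8, 0, 0, 0, 0, 0, 0.62, 6.8, 0, 0, 0, 0, 0, 0.62, 5.8, 0, -3, 0, 0, 0, 0.62, 5.8, 0, -6, 0, 0, 0, 0.62, 5.8, 0, -6, 0, 0, 0]'

```text
t: 8.38
eef_pos: [621.5, -38.3, 148.4]
ee_rot: [[-0.989, 0.145, 0.009], [0.145, 0.989, -0.0], [-0.009, 0.001, -1.0]]
force: [1.0, 0.9, 0.6]
finger_gap: 0.192
gripper_force: 0.0
```

```bash
python3 - <<'E'
from h import *
go((0,-75,140));wl();lids("side")
E
```

```text
t 8.4 tcp tray [58.1 -3.2] z 148.4 gap 0.192 F [1.  0.9 0.6] yaw 180.0 tilt [ 0.009 -0.   ]
(0, -75, 140) cm [ 5.81 -7.18  0.78]
wrist 0.96 2957 [ 70.6 -80.6]
wrist 0.92 4229 [-59.1 -83.4]
wrist 0.9 2771 [65.1 -3.9]
wrist 0.58 1303 [  70.1 -166. ]
side 0.87 497 [-59.8 -83.5]
side 0.87 425 [66.4 -6.8]
side 0.83 513 [ 71.4 -81.8]
```

The lid did not move, so the tips must be higher than I assumed. I probe the deck height behind the lid.

Emit:
step_arm --deltas '[0.62, -2, 0, 0, 0, 0, 0, 0.62, -5.4, 0, 0, 0, 0, 0, 0.62, -5.4, 0, 3, 0, 0, 0, 0.62, -5.4, 0, 6, 0, 0, 0, 0.62, -5.4, 0, 6, 0, 0, 0, 0.62, -5.4, 0, 6.2, 0, 0, 0, 0.62, -5.4, 0, 6.2, 0, 0, 0]'

```text
t: 9.17
eef_pos: [670.8, -45.7, 81.2]
ee_rot: [[-0.989, 0.145, -0.001], [0.145, 0.989, 0.0], [0.001, -0.0, -1.0]]
force: [-0.0, -0.2, -0.4]
finger_gap: 0.188
gripper_force: 0.0
```

```bash
python3 - <<'E'
from h import *
go()
s=capture("side");cv2.imwrite("pics/s2.png",cv2.resize(cv2.cvtColor(s["color"][120:270,190:340],4),None,fx=4,fy=4,interpolation=2))
E
```

```text
t 9.2 tcp tray [108.   -3.4] z 81.2 gap 0.188 F [-0.  -0.2 -0.4] yaw 180.0 tilt [-0.001  0.   ]
```

View pics/s2.png

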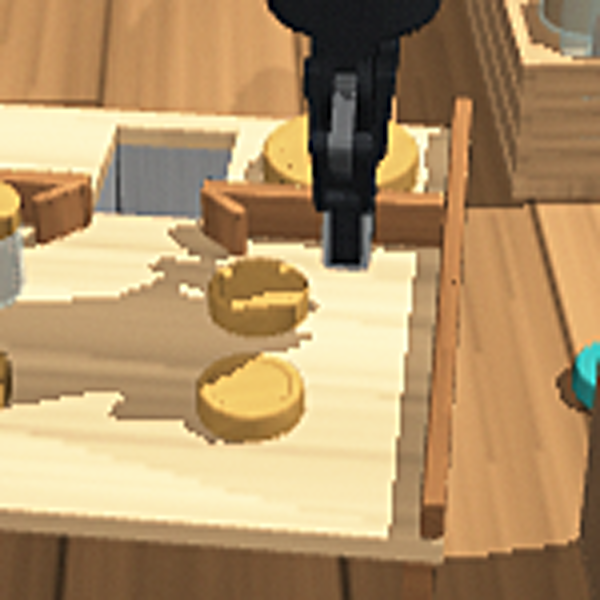

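The picture shows the fingertip at crop (345,265), hanging visibly above the deck. I compare that with the projection, then descend in small steps until contact.

```bash
python3 - <<'E'
from h import *
s=capture("side");e=get_state()["eef_pos"]
for z in(81,90,100,110): print(z,(np.array(proj(s,[e[0],e[1],z]))-[190,120])*4)
print((np.array(proj(s,np.r_[W(66,-4),94]))-[190,120])*4)
E
```

```text
81 [345.72569156 311.35939153]
90 [346.0304316  295.87051412]
100 [346.37296949 278.46050376]
110 [346.7197265  260.83605005]
[255.69601514 284.12433637]
```

Emit:
step_arm --deltas '[0.62, 0, 0, 0.2, 0, 0, 0, 0.62, 0, 0, 0.4, 0, 0, 0, 0.62, 0, 0, 0.6, 0, 0, 0, 0.62, 0, 0, 0.6, 0, 0, 0]'

```text
t: 9.6
eef_pos: [670.7, -45.8, 75.0]
ee_rot: [[-0.989, 0.145, -0.0], [0.145, 0.989, -0.0], [0.0, -0.0, -1.0]]
force: [-0.1, 0.2, -0.3]
finger_gap: 0.19
gripper_force: 0.0
```

Emit:
step_arm --deltas '[0.62, 0, 0, 0.3, 0, 0, 0, 0.62, 0, 0, 0.6, 0, 0, 0, 0.62, 0, 0, 0.9, 0, 0, 0, 0.62, 0, 0, 1.2, 0, 0, 0, 0.62, 0, 0, 1.2, 0, 0, 0]'

```text
t: 10.02
eef_pos: [670.4, -45.7, 62.0]
ee_rot: [[-0.989, 0.145, -0.001], [0.145, 0.989, 0.0], [0.001, -0.0, -1.0]]
force: [0.2, -0.5, 0.2]
finger_gap: 0.191
gripper_force: 0.0
```

```bash
python3 - <<'E'
from h import *
go()
s=capture("side");cv2.imwrite("pics/s3.png",cv2.resize(cv2.cvtColor(s["color"][120:270,190:340],4),None,fx=4,fy=4,interpolation=2))
E
```

```text
t 10.0 tcp tray [107.5  -3.5] z 62.0 gap 0.191 F [ 0.2 -0.5  0.2] yaw 180.0 tilt [-0.001  0.   ]
```

View pics/s3.png

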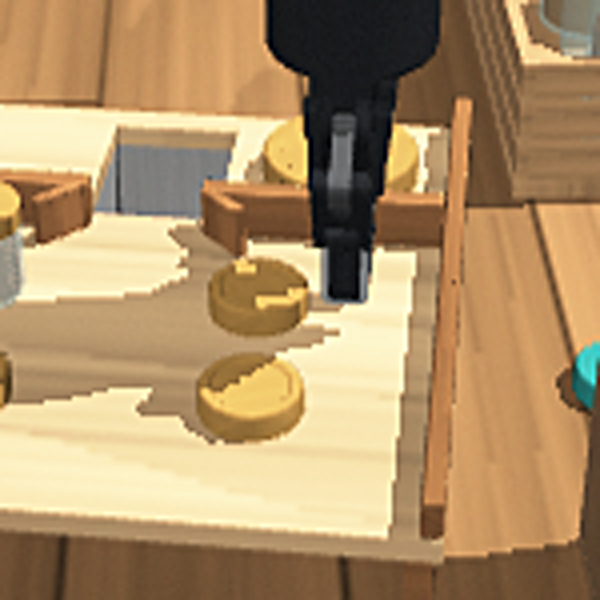

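The tip is still roughly 20 mm above the deck at TCP z = 62, so the real fingertips sit well behind the reported TCP. I keep probing for contact.

Emit:
step_arm --deltas '[0.62, 0, 0, 0.3, 0, 0, 0, 0.62, 0, 0, 0.6, 0, 0, 0, 0.62, 0, 0, 0.9, 0, 0, 0, 0.62, 0, 0, 0.9, 0, 0, 0]'

```text
t: 10.4
eef_pos: [670.5, -45.7, 53.1]
ee_rot: [[-0.989, 0.145, -0.001], [0.145, 0.989, 0.0], [0.001, -0.0, -1.0]]
force: [0.0, -0.0, -0.4]
finger_gap: 0.191
gripper_force: 0.0
```

Emit:
step_arm --deltas '[0.62, 0, 0, 0.2, 0, 0, 0, 0.62, 0, 0, 0.3, 0, 0, 0, 0.62, 0, 0, 0.3, 0, 0, 0]'

```text
t: 10.65
eef_pos: [670.8, -45.8, 50.7]
ee_rot: [[-0.989, 0.145, -0.0], [0.145, 0.989, -0.0], [0.0, -0.0, -1.0]]
force: [-0.3, -0.3, 0.0]
finger_gap: 0.192
gripper_force: 0.0
```

Emit:
step_arm --deltas '[0.62, 0, 0, 0.2, 0, 0, 0, 0.62, 0, 0, 0.3, 0, 0, 0, 0.62, 0, 0, 0.3, 0, 0, 0]'

```text
t: 10.9
eef_pos: [670.7, -45.8, 47.7]
ee_rot: [[-0.989, 0.145, -0.0], [0.145, 0.989, -0.0], [0.0, -0.0, -1.0]]
force: [0.2, -1.4, 0.5]
finger_gap: 0.191
gripper_force: 0.0
```

Emit:
step_arm --deltas '[0.62, 0, 0, 0.2, 0, 0, 0, 0.62, 0, 0, 0.2, 0, 0, 0]'

```text
t: 11.07
eef_pos: [671.1, -45.8, 46.2]
ee_rot: [[-0.989, 0.145, 0.0], [0.145, 0.989, -0.0], [-0.0, 0.0, -1.0]]
force: [-0.4, 0.6, 0.7]
finger_gap: 0.187
gripper_force: 0.6
```

```bash
python3 - <<'E'
from h import *
go()
s=capture("side");cv2.imwrite("pics/s4.png",cv2.resize(cv2.cvtColor(s["color"][120:270,190:340],4),None,fx=4,fy=4,interpolation=2))
E
```

```text
t 11.1 tcp tray [108.3  -3.4] z 46.2 gap 0.187 F [-0.4  0.6  0.7] yaw 180.0 tilt [ 0. -0.]
```

View pics/s4.png

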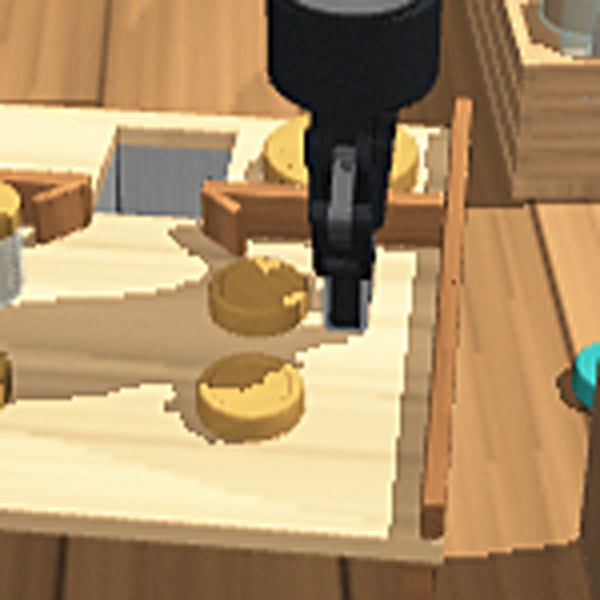

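Tip is now about 4–5 mm above the deck (crop row 328), right for pushing the 14 mm lid. I use TCP z ≈ 46 and push.

Emit:
step_arm --deltas '[0.62, 0.6, 0, 0, 0, 0, 0, 0.62, 1.2, 0, 0, 0, 0, 0, 0.62, 1.8, 0, 0, 0, 0, 0, 0.62, 2.4, 0, 0, 0, 0, 0, 0.62, 3.0, 0, 0, 0, 0, 0, 0.62, 3.6, 0, 0, 0, 0, 0, 0.62, 4.2, 0, 0, 0, 0, 0, 0.62, 4.8, 0, 0, 0, 0, 0, 0.62, 5.4, 0, 0, 0, 0, 0, 0.62, 6.0, 0, 0, 0, 0, 0, 0.62, 6.5, 0, 0, 0, 0, 0, 0.62, 6.9, 0, 0, 0, 0, 0, 0.62, 7.2, 0, 0, 0, 0, 0, 0.62, 7.4, 0, 0, 0, 0, 0, 0.62, 7.4, 0, 0, 0, 0, 0, 0.62, 6.4, 0, 0, 0, 0, 0, 0.62, 5.4, 0, 0, 0, 0, 0, 0.62, 5.4, 0, -3, 0, 0, 0, 0.62, 5.4, 0, -6, 0, 0, 0, 0.62, 5.4, 0, -6, 0, 0, 0]'

```text
t: 12.78
eef_pos: [620.0, -38.1, 110.7]
ee_rot: [[-0.989, 0.145, 0.006], [0.145, 0.989, -0.0], [-0.006, 0.001, -1.0]]
force: [1.3, 0.6, 1.7]
finger_gap: 0.189
gripper_force: 0.0
```

```bash
python3 - <<'E'
from h import *
go((0,-75,106));wl();lids("side")
E
```

```text
t 12.8 tcp tray [56.6 -3.3] z 110.7 gap 0.189 F [1.3 0.6 1.7] yaw 180.0 tilt [ 0.006 -0.   ]
(0, -75, 106) cm [ 5.66 -7.17  0.43]
wrist 0.85 3902 [ 70.6 -80.4]
wrist 0.74 5068 [-55.6 -83.1]
wrist 0.56 1128 [  65.6 -161.7]
side 0.9 487 [ 71.8 -81.3]
side 0.85 422 [ 1.6 -5.6]
side 0.68 480 [-59.6 -84.1]
side 0.47 229 [-116.2  134.8]
```

Emit:
step_arm --deltas '[0.62, 0.5, -0.5, 0, 0, 0, 7, 0.62, 1, -1, 0, 0, 0, 14, 0.62, 1.5, -1.5, 0, 0, 0, 21, 0.62, 2, -2, 0, 0, 0, 28, 0.62, 2.5, -2.5, 0, 0, 0, 35, 0.62, 3, -3, 0, 0, 0, 42, 0.62, 3.5, -3.5, 0, 0, 0, 49, 0.62, 4, -4, 0, 0, 0, 56, 0.62, 4.5, -4.5, 0, 0, 0, 63, 0.62, 5, -5, 0, 0, 0, 70, 0.62, 5.4, -5.4, 0, 0, 0, 77, 0.62, 5.4, -5.9, 0, 0, 0, 84, 0.62, 5.4, -5.9, 0, 0, 0, 90, 0.62, 5.4, -5.9, 2, 0, 0, 90, 0.62, 5.4, -5.9, 4, 0, 0, 90, 0.62, 5.4, -5.9, 4, 0, 0, 90]'

```text
t: 14.32
eef_pos: [552.2, -87.5, 61.7]
ee_rot: [[0.145, 0.989, -0.008], [0.989, -0.145, 0.001], [-0.0, -0.008, -1.0]]
force: [-1.2, -0.1, 0.4]
finger_gap: 0.193
gripper_force: 0.0
```

```bash
python3 - <<'E'
from h import *
go((0,-62,46),(0,45,46));wl()
E
```

```text
t 14.3 tcp tray [ -3.3 -62. ] z 61.7 gap 0.193 F [-1.2 -0.1  0.4] yaw 90.0 tilt [-0.008  0.001]
(0, -62, 46) cm [0.   0.34 1.57]
(0, 45, 46) cm [10.7   0.35  1.56]
wrist 0.8 8179 [ 0.2 -3.5]
wrist 0.65 4384 [-61.1 -75.6]
wrist 0.64 5441 [ 72.3 -76.3]
```

Emit:
step_arm --deltas '[0.62, 0, 0, 0.7, 0, 0, 0, 0.62, 0, 0, 1.4, 0, 0, 0, 0.62, 0, 0, 2.0, 0, 0, 0, 0.62, 0, 0, 2.0, 0, 0, 0, 0.62, 0, 0, 2.0, 0, 0, 0]'

```text
t: 14.83
eef_pos: [555.6, -88.6, 46.1]
ee_rot: [[0.145, 0.989, 0.0], [0.989, -0.145, 0.0], [0.0, 0.0, -1.0]]
force: [-0.6, 0.1, 1.9]
finger_gap: 0.189
gripper_force: 1.0
```

```bash
python3 - <<'E'
from h import *
go((0,45,46));wl()
E
```

```text
t 14.8 tcp tray [  0.2 -62.6] z 46.1 gap 0.189 F [-0.6  0.1  1.9] yaw 90.0 tilt [0. 0.]
(0, 45, 46) cm [ 1.076e+01 -2.000e-02  1.000e-02]
wrist 0.96 10253 [ 0.1 -3.5]
wrist 0.66 5438 [ 73.5 -73.6]
wrist 0.64 4237 [-62.8 -73.2]
```

Emit:
step_arm --deltas '[0.62, 0.6, 0, 0, 0, 0, 0, 0.62, 1.2, 0, 0, 0, 0, 0, 0.62, 1.8, 0, 0, 0, 0, 0, 0.62, 2.4, 0, 0, 0, 0, 0, 0.62, 3.0, 0, 0, 0, 0, 0, 0.62, 3.6, 0, 0, 0, 0, 0, 0.62, 4.2, 0, 0, 0, 0, 0, 0.62, 4.8, 0, 0, 0, 0, 0, 0.62, 5.4, 0, 0, 0, 0, 0, 0.62, 6.0, 0, 0, 0, 0, 0, 0.62, 6.6, 0, 0, 0, 0, 0, 0.62, 7.2, 0, 0, 0, 0, 0, 0.62, 7.8, 0, 0, 0, 0, 0, 0.62, 8.4, 0, 0, 0, 0, 0, 0.62, 8.8, 0, 0, 0, 0, 0, 0.62, 8.8, 0, 0, 0, 0, 0]'

```text
t: 16.27
eef_pos: [568.6, 0.1, 46.1]
ee_rot: [[0.144, 0.99, 0.0], [0.99, -0.144, 0.001], [0.001, 0.0, -1.0]]
force: [-0.1, -0.9, 5.3]
finger_gap: 0.191
gripper_force: 2.6
```

```bash
python3 - <<'E'
from h import *
go((0,41,46));w=wl();save(w,"w2.png")
E
```

```text
t 16.3 tcp tray [ 0.1 27. ] z 46.1 gap 0.191 F [-0.1 -0.9  5.3] yaw 90.1 tilt [0.    0.001]
(0, 41, 46) cm [ 1.4  -0.01  0.01]
wrist 0.83 8857 [ 0.1 60.5]
```

View pics/w2.png

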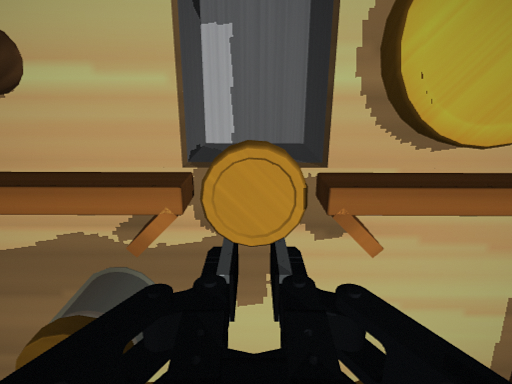

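The lid is in the gap at (254,193), nestled on both fingertips, with the cheeks clear of the fingers and the jar untouched at the lower left. I push it through, then retreat.

Emit:
step_arm --deltas '[0.62, 0.5, 0, -0.1, 0, 0, 0, 0.62, 1.0, 0, -0.1, 0, 0, 0, 0.62, 1.5, 0, -0.1, 0, 0, 0, 0.62, 1.5, 0, -0.1, 0, 0, 0, 0.62, 0, 0, -0.1, 0, 0, 0, 0.62, -2, 0, -0.5, 0, 0, 0, 0.62, -3, 0, -3, 0, 0, 0, 0.62, -3, 0, -6, 0, 0, 0, 0.62, -3, 0, -6, 0, 0, 0, 0.62, -3, 0, -6, 0, 0, 0]'

```text
t: 17.2
eef_pos: [565.0, -31.1, 107.4]
ee_rot: [[0.145, 0.989, 0.003], [0.989, -0.145, 0.0], [0.001, 0.003, -1.0]]
force: [0.1, 0.5, -0.2]
finger_gap: 0.188
gripper_force: 0.0
```

```bash
python3 - <<'E'
from h import *
go((108,-81,46));w=wl();lids("side");save(w,"w3.png")
for d in trace("wrist","mini_jar")+landmark_of("side","mini_jar"): print(d["conf"],d.get("centre"))
E
```

```text
t 17.2 tcp tray [ 1.1 -4.3] z 107.4 gap 0.188 F [ 0.1  0.5 -0.2] yaw 90.0 tilt [0.003 0.   ]
(108, -81, 46) cm [-7.68 10.67  6.16]
wrist 0.82 271 [-55.3 -59.4]
wrist 0.69 479 [ 68.7 -58.7]
wrist 0.62 3312 [ -0.3 101.1]
side 0.85 520 [ 71.3 -82.5]
side 0.57 486 [-60.  -85.4]
0.93 None
0.79 [0.3596, 0.4984]
```

View pics/w3.png

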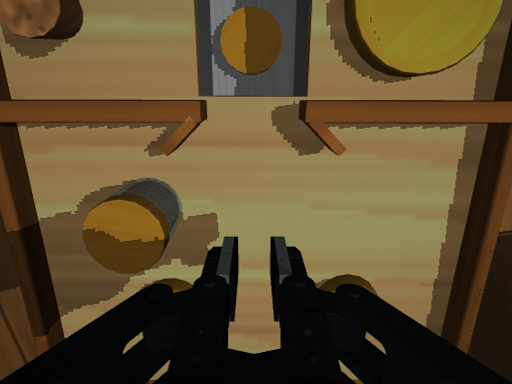

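The first lid lies in the catch box at (251,40). Next is the lid at tray (71,-80.5).

Emit:
step_arm --deltas '[0.62, -0.6, 0.9, 0, 0, 0, -7, 0.62, -1.2, 1.8, 0, 0, 0, -14, 0.62, -1.8, 2.7, 0, 0, 0, -21, 0.62, -2.4, 3.6, 0, 0, 0, -28, 0.62, -3, 4.5, 0, 0, 0, -35, 0.62, -3.6, 5.4, 0, 0, 0, -42, 0.62, -4.2, 6.3, 0, 0, 0, -49, 0.62, -4.8, 7.2, 0, 0, 0, -56, 0.62, -5.4, 8.1, 0, 0, 0, -63, 0.62, -6, 9, 0, 0, 0, -70, 0.62, -6.8, 9.9, 0, 0, 0, -77, 0.62, -7.4, 10.5, 0, 0, 0, -84, 0.62, -7.8, 10.9, 0, 0, 0, -90, 0.62, -7.8, 10.9, 2, 0, 0, -90, 0.62, -7.8, 10.9, 4, 0, 0, -90, 0.62, -7.8, 10.9, 5.5, 0, 0, -90, 0.62, -7.8, 10.9, 6, 0, 0, -90, 0.62, -7.8, 10.9, 6, 0, 0, -90, 0.62, -7.8, 10.9, 6, 0, 0, -90]'

```text
t: 19.08
eef_pos: [659.6, -124.0, 46.1]
ee_rot: [[-0.989, 0.145, -0.002], [0.145, 0.989, 0.0], [0.002, -0.0, -1.0]]
force: [-3.9, 0.3, 7.3]
finger_gap: 0.189
gripper_force: 3.4
```

```bash
python3 - <<'E'
from h import *
go((33.6,-80.5,46));w=wl()
E
```

```text
t 19.1 tcp tray [108.3 -82.5] z 46.1 gap 0.189 F [-3.9  0.3  7.3] yaw 180.0 tilt [-0.002  0.   ]
(33.6, -80.5, 46) cm [7.47 0.2  0.02]
wrist 0.86 8963 [ 70.9 -80.5]
wrist 0.78 3513 [  74.1 -167.1]
```

Light deck contact (7 N), so I raise 2 mm for the push.

Emit:
step_arm --deltas '[0.62, 0, 0.2, -0.2, 0, 0, 0, 0.62, 0.6, 0.2, -0.2, 0, 0, 0, 0.62, 1.2, 0.2, -0.2, 0, 0, 0, 0.62, 1.8, 0.2, -0.2, 0, 0, 0, 0.62, 2.4, 0.2, -0.2, 0, 0, 0, 0.62, 3.0, 0.2, -0.2, 0, 0, 0, 0.62, 3.6, 0.2, -0.2, 0, 0, 0, 0.62, 4.2, 0.2, -0.2, 0, 0, 0, 0.62, 4.8, 0.2, -0.2, 0, 0, 0, 0.62, 5.4, 0.2, -0.2, 0, 0, 0, 0.62, 6.0, 0.2, -0.2, 0, 0, 0, 0.62, 6.5, 0.2, -0.2, 0, 0, 0, 0.62, 6.9, 0.2, -0.2, 0, 0, 0, 0.62, 7.2, 0.2, -0.2, 0, 0, 0, 0.62, 7.4, 0.2, -0.2, 0, 0, 0, 0.62, 7.4, 0.2, -0.2, 0, 0, 0, 0.62, 6.4, 0.2, -0.2, 0, 0, 0, 0.62, 5.4, 0.2, -1, 0, 0, 0, 0.62, 5.4, 0.2, -3, 0, 0, 0, 0.62, 5.4, 0.2, -6, 0, 0, 0]'

```text
t: 20.85
eef_pos: [606.2, -114.0, 104.0]
ee_rot: [[-0.989, 0.145, -0.005], [0.145, 0.989, 0.001], [0.005, 0.0, -1.0]]
force: [0.2, 0.4, 0.7]
finger_gap: 0.19
gripper_force: 0.0
```

```bash
python3 - <<'E'
from h import *
go((0,-138,46));wl();lids("side")
E
```

```text
t 20.9 tcp tray [ 53.9 -80.3] z 104.0 gap 0.19 F [0.2 0.4 0.7] yaw 180.0 tilt [-0.005  0.001]
(0, -138, 46) cm [ 5.37 -5.76  5.82]
wrist 0.89 2148 [  63.7 -175.2]
wrist 0.65 5134 [-56.6 -83.4]
wrist 0.65 805 [-5.7 68.8]
wrist 0.64 4981 [  1.  -81.6]
side 0.92 482 [-59.6 -84.2]
side 0.74 465 [  1.9 -82.6]
```

Emit:
step_arm --deltas '[0.62, 0.5, -0.5, 0, 0, 0, 7, 0.62, 1, -1, 0, 0, 0, 14, 0.62, 1.5, -1.5, 0, 0, 0, 21, 0.62, 2, -2, 0, 0, 0, 28, 0.62, 2.5, -2.5, 0, 0, 0, 35, 0.62, 3, -3, 0, 0, 0, 42, 0.62, 3.5, -3.5, 0, 0, 0, 49, 0.62, 4, -4, 0, 0, 0, 56, 0.62, 4.5, -4.5, 0, 0, 0, 63, 0.62, 5, -5, 0, 0, 0, 70, 0.62, 5.3, -5.4, 0, 0, 0, 77, 0.62, 5.3, -5.6, 0, 0, 0, 84, 0.62, 5.3, -5.6, 0, 0, 0, 90, 0.62, 5.3, -5.6, 2, 0, 0, 90, 0.62, 5.3, -5.6, 4, 0, 0, 90, 0.62, 5.3, -5.6, 5.7, 0, 0, 90, 0.62, 5.3, -5.6, 5.7, 0, 0, 90, 0.62, 5.3, -5.6, 5.7, 0, 0, 90]'

```text
t: 22.55
eef_pos: [546.0, -161.9, 47.6]
ee_rot: [[0.145, 0.989, -0.002], [0.989, -0.145, 0.0], [-0.0, -0.002, -1.0]]
force: [-0.4, -0.3, 0.0]
finger_gap: 0.19
gripper_force: 0.0
```

```bash
python3 - <<'E'
from h import *
go((0,27,48),(0,41,48));w=wl()
E
```

```text
t 22.6 tcp tray [   1.3 -136.5] z 47.6 gap 0.19 F [-0.4 -0.3  0. ] yaw 90.0 tilt [-0.002  0.   ]
(0, 27, 48) cm [16.35 -0.13 -0.04]
(0, 41, 48) cm [17.75 -0.13 -0.04]
wrist 0.86 10456 [-60.9 -82.1]
wrist 0.67 9848 [  1.  -80.6]
wrist 0.61 605 [  71.8 -158.1]
```

Emit:
step_arm --deltas '[0.62, 0.9, 0, 0, 0, 0, 0, 0.62, 1.8, 0, 0, 0, 0, 0, 0.62, 2.6, 0, 0, 0, 0, 0, 0.62, 3.4, 0, 0, 0, 0, 0, 0.62, 4.2, 0, 0, 0, 0, 0, 0.62, 5.1, 0, 0, 0, 0, 0, 0.62, 6.0, 0, 0, 0, 0, 0, 0.62, 6.9, 0, 0, 0, 0, 0, 0.62, 7.8, 0, 0, 0, 0, 0, 0.62, 8.7, 0, 0, 0, 0, 0, 0.62, 9.6, 0, 0, 0, 0, 0, 0.62, 10.5, -0.1, 0, 0, 0, 0, 0.62, 11.4, -0.1, 0, 0, 0, 0, 0.62, 12.3, -0.1, 0, 0, 0, 0, 0.62, 13.2, -0.1, 0, 0, 0, 0, 0.62, 14.1, -0.1, 0, 0, 0, 0, 0.62, 15.0, -0.1, 0, 0, 0, 0, 0.62, 15.8, -0.1, 0, 0, 0, 0, 0.62, 16.3, -0.1, 0, 0, 0, 0, 0.62, 16.3, -0.1, 0, 0, 0, 0]'

```text
t: 24.32
eef_pos: [569.6, 1.1, 48.9]
ee_rot: [[0.143, 0.99, -0.0], [0.99, -0.143, 0.001], [0.001, -0.0, -1.0]]
force: [-1.0, 0.1, -0.6]
finger_gap: 0.192
gripper_force: 0.0
```

```bash
python3 - <<'E'
from h import *
go((0,41,48));w=wl()
E
```

```text
t 24.3 tcp tray [ 1.  28.2] z 48.9 gap 0.192 F [-1.   0.1 -0.6] yaw 90.1 tilt [-0.     0.001]
(0, 41, 48) cm [ 1.28 -0.1   0.09]
wrist 0.97 4874 [-1.000e-01  1.096e+02]
wrist 0.75 8556 [ 1.1 62.4]
```

Emit:
step_arm --deltas '[0.62, 0.5, -0.1, 0, 0, 0, 0, 0.62, 1.0, -0.1, 0, 0, 0, 0, 0.62, 1.4, -0.1, 0, 0, 0, 0, 0.62, 1.4, -0.1, 0, 0, 0, 0, 0.62, 0, -0.1, -0.1, 0, 0, 0, 0.62, -2, -0.1, -0.5, 0, 0, 0, 0.62, -3, -0.1, -3, 0, 0, 0, 0.62, -3, -0.1, -6, 0, 0, 0, 0.62, -3, -0.1, -6, 0, 0, 0, 0.62, -3, -0.1, -6, 0, 0, 0]'

```text
t: 25.25
eef_pos: [565.1, -31.7, 110.7]
ee_rot: [[0.146, 0.989, 0.004], [0.989, -0.146, -0.0], [0.0, 0.004, -1.0]]
force: [-0.3, 0.2, 0.2]
finger_gap: 0.185
gripper_force: 0.0
```

```bash
python3 - <<'E'
from h import *
go((-100,-82.5,48));w=wl();lids("side");save(w,"w4.png")
E
```

```text
t 25.2 tcp tray [ 1.3 -4.9] z 110.7 gap 0.185 F [-0.3  0.2  0.2] yaw 89.9 tilt [ 0.004 -0.   ]
(-100, -82.5, 48) cm [ -7.77 -10.14   6.23]
wrist 0.76 422 [-56.4 -60.8]
wrist 0.67 1709 [ -0.6 113. ]
wrist 0.67 3389 [ 0.7 90.3]
side 0.92 445 [-58.8 -84.5]
side 0.39 263 [-117.1  136.7]
```

View pics/w4.png

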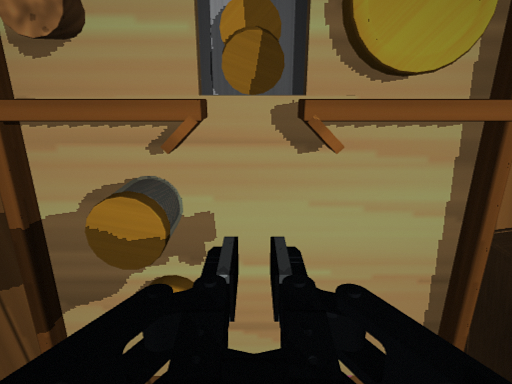

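Two lids are in the box at (250,20) and (253,60), and the jar stands undisturbed. The last lid is at tray (-60,-83), so I approach it from the -x side.

Emit:
step_arm --deltas '[0.62, -1.5, 0, 0, 0, 0, -7, 0.62, -3, 0, 0, 0, 0, -14, 0.62, -4.5, -0.5, 0, 0, 0, -21, 0.62, -6, -1.5, 0, 0, 0, -28, 0.62, -7, -2.5, 0, 0, 0, -35, 0.62, -8, -3.5, 0, 0, 0, -42, 0.62, -8, -4.5, 0, 0, 0, -49, 0.62, -8, -5.5, 0, 0, 0, -56, 0.62, -8, -6.5, 0, 0, 0, -63, 0.62, -8, -7.5, 0, 0, 0, -70, 0.62, -8, -8.5, 0, 0, 0, -77, 0.62, -8, -9.5, 0, 0, 0, -84, 0.62, -8, -10.4, 0, 0, 0, -90, 0.62, -8, -10.4, 1, 0, 0, -90, 0.62, -8, -10.4, 3, 0, 0, -90, 0.62, -8, -10.4, 5, 0, 0, -90, 0.62, -8, -10.4, 5.9, 0, 0, -90, 0.62, -8, -10.4, 5.9, 0, 0, -90, 0.62, -8, -10.4, 5.9, 0, 0, -90]'

```text
t: 27.03
eef_pos: [449.1, -94.1, 49.6]
ee_rot: [[-0.989, 0.145, -0.002], [0.145, 0.989, 0.0], [0.002, 0.0, -1.0]]
force: [0.4, 0.7, -0.1]
finger_gap: 0.191
gripper_force: 0.0
```

```bash
python3 - <<'E'
from h import *
go((-33.6,-83,48));lids("side");lids("top")
E
```

```text
t 27.0 tcp tray [-104.3  -83.5] z 49.6 gap 0.191 F [ 0.4  0.7 -0.1] yaw 180.0 tilt [-0.002  0.   ]
(-33.6, -83, 48) cm [-7.08  0.05  0.15]
side 0.61 481 [-59.7 -84.5]
top 0.83 461 [-6.7 90.2]
top 0.59 285 [ -9.6 116.5]
```

Emit:
step_arm --deltas '[0.62, -0.5, 0.1, 0.1, 0, 0, 0, 0.62, -1.1, 0.1, 0.1, 0, 0, 0, 0.62, -1.7, 0.1, 0.1, 0, 0, 0, 0.62, -2.3, 0.1, 0.1, 0, 0, 0, 0.62, -2.9, 0.1, 0.1, 0, 0, 0, 0.62, -3.5, 0.1, 0.1, 0, 0, 0, 0.62, -4.1, 0.1, 0.1, 0, 0, 0, 0.62, -4.7, 0.1, 0.1, 0, 0, 0, 0.62, -5.3, 0.1, 0.1, 0, 0, 0, 0.62, -5.9, 0.1, 0.1, 0, 0, 0, 0.62, -6.4, 0.1, 0.1, 0, 0, 0, 0.62, -6.8, 0.1, 0.1, 0, 0, 0, 0.62, -7.1, 0.1, 0.1, 0, 0, 0, 0.62, -7.1, 0.1, 0.1, 0, 0, 0, 0.62, -6.1, 0.1, 0, 0, 0, 0, 0.62, -5.1, 0.1, -1, 0, 0, 0, 0.62, -5.1, 0.1, -3, 0, 0, 0, 0.62, -5.1, 0.1, -6, 0, 0, 0, 0.62, -5.1, 0.1, -6, 0, 0, 0, 0.62, -5.1, 0.1, -6, 0, 0, 0]'

```text
t: 28.9
eef_pos: [500.3, -100.7, 111.4]
ee_rot: [[-0.989, 0.145, 0.003], [0.145, 0.989, -0.001], [-0.003, -0.0, -1.0]]
force: [-1.4, -0.3, -0.8]
finger_gap: 0.191
gripper_force: 0.0
```

```bash
python3 - <<'E'
from h import *
go((0,-138,48));lids("side");wl()
E
```

```text
t 28.9 tcp tray [-52.8 -82.6] z 111.4 gap 0.191 F [-1.4 -0.3 -0.8] yaw 180.0 tilt [ 0.003 -0.001]
(0, -138, 48) cm [-5.26 -5.54  6.36]
side 0.64 455 [  2.7 -83.8]
wrist 0.72 2080 [  1.3 -83.8]
wrist 0.59 130 [-15.7  68.1]
wrist 0.49 42 [  42.1 -176.3]
```

Emit:
step_arm --deltas '[0.62, 0, -1, 0, 0, 0, 7, 0.62, 0, -2, 0, 0, 0, 14, 0.62, -0.5, -3, 0, 0, 0, 21, 0.62, -1, -4, 0, 0, 0, 28, 0.62, -1.5, -5, 0, 0, 0, 35, 0.62, -2, -5.5, 0, 0, 0, 42, 0.62, -2.5, -5.5, 0, 0, 0, 49, 0.62, -3, -5.5, 0, 0, 0, 56, 0.62, -3.5, -5.5, 0, 0, 0, 63, 0.62, -4, -5.5, 0, 0, 0, 70, 0.62, -4.5, -5.5, 0, 0, 0, 77, 0.62, -5, -5.5, 0, 0, 0, 84, 0.62, -5.5, -5.5, 0, 0, 0, 90, 0.62, -5.5, -5.5, 2, 0, 0, 90, 0.62, -5.5, -5.5, 4, 0, 0, 90, 0.62, -5.5, -5.5, 6.1, 0, 0, 90, 0.62, -5.5, -5.5, 6.1, 0, 0, 90, 0.62, -5.5, -5.5, 6.1, 0, 0, 90]'

```text
t: 30.6
eef_pos: [545.7, -162.8, 47.5]
ee_rot: [[0.145, 0.989, -0.003], [0.989, -0.145, 0.0], [-0.0, -0.003, -1.0]]
force: [-0.4, 0.0, 0.1]
finger_gap: 0.192
gripper_force: 0.0
```

```bash
python3 - <<'E'
from h import *
go((0,27,48),(0,41,48));w=wl()
E
```

```text
t 30.6 tcp tray [   1.2 -137.5] z 47.5 gap 0.192 F [-0.4  0.   0.1] yaw 90.0 tilt [-0.003  0.   ]
(0, 27, 48) cm [16.45 -0.12 -0.05]
(0, 41, 48) cm [17.85 -0.11 -0.06]
wrist 0.71 9817 [  1.7 -82.6]
wrist 0.6 643 [  71.5 -158.3]
```

Emit:
step_arm --deltas '[0.62, 0.9, 0, 0, 0, 0, 0, 0.62, 1.8, 0, 0, 0, 0, 0, 0.62, 2.6, 0, 0, 0, 0, 0, 0.62, 3.4, 0, 0, 0, 0, 0, 0.62, 4.2, 0, 0, 0, 0, 0, 0.62, 5.1, 0, 0, 0, 0, 0, 0.62, 6.0, 0, 0, 0, 0, 0, 0.62, 6.9, 0, 0, 0, 0, 0, 0.62, 7.8, -0.1, 0, 0, 0, 0, 0.62, 8.7, -0.1, 0, 0, 0, 0, 0.62, 9.6, -0.1, 0, 0, 0, 0, 0.62, 10.5, -0.1, 0, 0, 0, 0, 0.62, 11.4, -0.2, 0, 0, 0, 0, 0.62, 12.3, -0.2, 0, 0, 0, 0, 0.62, 13.2, -0.2, 0, 0, 0, 0, 0.62, 14.1, -0.2, 0, 0, 0, 0, 0.62, 15.0, -0.2, 0, 0, 0, 0, 0.62, 15.8, -0.2, 0, 0, 0, 0, 0.62, 16.4, -0.2, 0, 0, 0, 0, 0.62, 16.4, -0.2, 0, 0, 0, 0]'

```text
t: 32.37
eef_pos: [568.6, 1.5, 48.8]
ee_rot: [[0.143, 0.99, -0.0], [0.99, -0.143, 0.001], [0.001, -0.0, -1.0]]
force: [0.4, 0.5, -0.9]
finger_gap: 0.19
gripper_force: 0.0
```

```bash
python3 - <<'E'
from h import *
go((0,41,48));w=wl()
E
```

```text
t 32.4 tcp tray [-0.  28.5] z 48.8 gap 0.19 F [ 0.4  0.5 -0.9] yaw 90.1 tilt [-0.     0.001]
(0, 41, 48) cm [1.25 0.   0.08]
wrist 0.91 4756 [ 0.6 99.9]
wrist 0.85 2997 [ -1.1 120.5]
```

Emit:
step_arm --deltas '[0.62, 0.5, 0, 0, 0, 0, 0, 0.62, 1.0, 0, 0, 0, 0, 0, 0.62, 1.4, 0, 0, 0, 0, 0, 0.62, 1.4, 0, 0, 0, 0, 0, 0.62, 0, 0, -0.1, 0, 0, 0, 0.62, -2, 0, -0.5, 0, 0, 0, 0.62, -3, 0, -3, 0, 0, 0, 0.62, -3, 0, -6, 0, 0, 0, 0.62, -3, 0, -8, 0, 0, 0, 0.62, -3, 0, -8, 0, 0, 0, 0.62, -3, 0, -8, 0, 0, 0]'

```text
t: 33.38
eef_pos: [564.6, -31.4, 130.2]
ee_rot: [[0.146, 0.989, 0.003], [0.989, -0.146, -0.0], [0.0, 0.003, -1.0]]
force: [-0.1, 0.6, -0.8]
finger_gap: 0.189
gripper_force: 0.0
```

```bash
python3 - <<'E'
from h import *
go();w=wl();lids("side");save(w,"w5.png")
E
```

```text
t 33.4 tcp tray [ 0.8 -4.7] z 130.2 gap 0.189 F [-0.1  0.6 -0.8] yaw 90.0 tilt [ 0.003 -0.   ]
wrist 0.92 3195 [ 1.5 91.5]
wrist 0.82 551 [173.  59.]
wrist 0.67 1659 [ -1.  116.2]
wrist 0.38 119413 [-0.1 28.4]
```

View pics/w5.png

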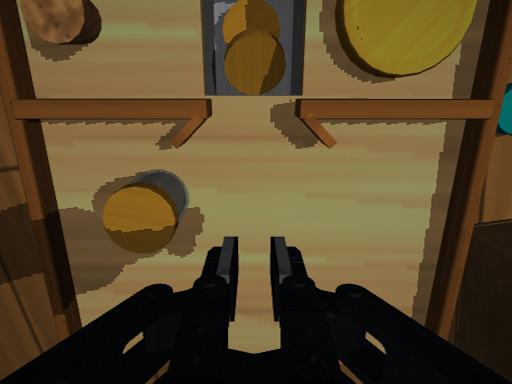

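Two lids show in the box at (252,20) and (254,62), and the tray deck in view is empty. I raise the arm clear and check numerically that the third is stacked in the slot.

Emit:
step_arm --deltas '[0.62, -2, 0, -4, 0, 0, 0, 0.62, -5, 0, -7, 0, 0, 0, 0.62, -8, 0, -10, 0, 0, 0, 0.62, -11, 0, -12, 0, 0, 0, 0.62, -14, 0, -14, 0, 0, 0, 0.62, -14, 0, -14, 0, 0, 0, 0.62, -14, 0, -14, 0, 0, 0]'

```text
t: 34.17
eef_pos: [543.4, -171.1, 269.4]
ee_rot: [[0.149, 0.989, 0.001], [0.989, -0.149, -0.001], [-0.001, 0.001, -1.0]]
force: [0.2, 1.0, -1.6]
finger_gap: 0.188
gripper_force: 0.0
```

```bash
python3 - <<'E'
from h import *
go();w=wl();lids("side");c=lids("top")
for n,cam in(("wrist",w),("top",c)):
  for d in trace(n,"lid_a"):
    ys,xs=np.nonzero(d["region"])
    if len(xs)<3000:
        u,v=xs.mean(),ys.mean()
        # implied height from apparent width (48 mm dia), tray xy
        print(n,round(d["conf"],2),len(xs),"w,h",np.ptp(xs)+1,np.ptp(ys)+1,[ (z,tr(ray(cam,u,v,z)).round(0).tolist(), round(np.linalg.norm(ray(cam,u-(np.ptp(xs)+1)/2,v,z)-ray(cam,u+(np.ptp(xs)+1)/2,v,z)),1)) for z in(19,33,47,94)])
for n,cam in(("side",capture("side")),("wrist",w)):
  for k,z in(("mini_jar",105),("wide_lid",90),("bung",100)):
    for d in trace(n,k)[:1]:
        ys,xs=np.nonzero(d["region"]);print(n,k,tr(ray(cam,xs.mean(),ys.mean(),z)).round(1))
E
```

```text
t 34.2 tcp tray [ 1.00e-01 -1.46e+02] z 269.4 gap 0.188 F [ 0.2  1.  -1.6] yaw 89.8 tilt [ 0.001 -0.001]
wrist 0.59 807 [  81.8 -187.6]
top 0.73 488 [-3.7 90.8]
top 0.55 312 [-12.1 117.9]
wrist 0.59 807 w,h 33 32 [(19, [97.0, -210.0], np.float64(47.5)), (33, [94.0, -206.0], np.float64(45.9)), (47, [91.0, -201.0], np.float64(44.4)), (94, [80.0, -186.0], np.float64(39.2))]
top 0.73 488 w,h 24 25 [(19, [4.0, 101.0], np.float64(47.1)), (33, [3.0, 99.0], np.float64(46.4)), (47, [1.0, 97.0], np.float64(45.7)), (94, [-4.0, 90.0], np.float64(43.2))]
top 0.63 432 w,h 24 23 [(19, [240.0, 58.0], np.float64(49.1)), (33, [235.0, 56.0], np.float64(48.4)), (47, [230.0, 55.0], np.float64(47.6)), (94, [212.0, 50.0], np.float64(45.1))]
top 0.55 312 w,h 18 26 [(19, [-5.0, 130.0], np.float64(35.3)), (33, [-6.0, 128.0], np.float64(34.8)), (47, [-8.0, 125.0], np.float64(34.2)), (94, [-13.0, 117.0], np.float64(32.4))]
side mini_jar [-69.1  -0.8]
side wide_lid [ 94.9 129.6]
side bung [-109.5  115. ]
wrist mini_jar [-71.3  -3.4]
wrist wide_lid [  4.  -62.2]
```

The deck holds no other lid, and the front lid in the slot appears higher and shifted, which fits a stack. One colour check on the deck before handing in.

```bash
python3 - <<'E'
from h import *
def comps(n):
    c=wl() if n=="wrist" else capture(n)
    h=cv2.cvtColor(c["color"],cv2.COLOR_RGB2HSV);m=cv2.inRange(h,(13,170,70),(27,255,255))
    m=cv2.morphologyEx(m,cv2.MORPH_OPEN,np.ones((5,5)))
    k,_,st,ce=cv2.connectedComponentsWithStats(m)
    for i in range(1,k):
        w=tr(ray(c,*ce[i],90))
        if abs(w[0])<170 and abs(w[1])<180: print(n,st[i,4],w.round(0))
for n in("top","side","wrist"): comps(n)
a=[cv2.cvtColor(cv2.imread("pics/%s.png"%q),cv2.COLOR_BGR2HSV) for q in("w4","w5")]
for i in a:
    m=cv2.inRange(i[:96,190:320],(13,150,40),(27,255,255)); r=np.nonzero(m.any(1))[0]; print(m[55:66].any(0).sum(), r.min(),r.max(), (m>0).sum())
E
```

```text
top 25 [158.  37.]
top 84 [136.  64.]
top 1444 [ 92. 123.]
top 110 [90. 63.]
top 25 [51. 62.]
top 689 [-8. 99.]
top 25 [-44.  64.]
top 492 [-69.  -1.]
top 36 [-65.  64.]
top 66 [-84.  64.]
top 35 [-103.   65.]
top 30 [-128.   64.]
top 25 [-156.  155.]
top 25 [-155.   54.]
top 25 [-156.    1.]
wrist 0.79 865 [  81.7 -186.7]
wrist 0.77 228 [198.2  18.9]
wrist 1699 [-158.  -61.]
wrist 1899 [-77.   3.]
wrist 1642 [160. -61.]
62 0 94 5118
62 0 94 4837
```

```bash
python3 -c "
from bench import *
print(finish_job())"
```

```text
the job is handed in; nothing more can be done
None
```

All three small lids went through the gap into the slot one at a time, and I handed the job in at about 34 s, with the jar, wide lid and bung still where they stood. The third lid shows only as stacked on the second (inferred from its apparent height and an otherwise empty deck). I viewed 11 pictures against the limit of 10, and the hand-in returned no verdict.

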